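# Flip the empty bin's marker flag

## Task

One of the two spare-parts bins on the rack shelf has run empty: flip the marker flag in front of that bin right over its pivot, so that it lies fully flat on the other side with its ring face up. Do it gently with a fingertip, pressing and pushing only, without gripping anything. Leave the flag of the full bin and the loose parts on the shelf as they are.

Things in the scene. Friction and masses are not known exactly. Their poses are not given: they have to be found in the camera images.
- bin_empty: empty bin's station, fixed: base plate 300 x 130 x 6 mm on the ledge; pivot ears; grey steel tilting bin 100 x 112 mm, front rim 70 mm beyond the pivot in +x (away from the robot), rim 86 mm above the ledge, nothing inside. Origin on the plate's underside below the pivot; z up, y along the pivot axle, x from pivot to bin. Stations stand left and right, either way round, turned up to 0.3 rad.
- bin_full: full bin's station, fixed: base plate 300 x 130 x 6 mm on the ledge; pivot ears; grey steel tilting bin 100 x 112 mm, front rim 70 mm beyond the pivot in +x (away from the robot), rim 86 mm above the ledge, nine metal connectors in it. Origin on the plate's underside below the pivot; z up, y along the pivot axle, x from pivot to bin. Stations stand left and right, either way round, turned up to 0.3 rad.
- flag_empty (a joint): hinge value, rad, of the white flag on the robot's side of the empty bin: 0 = plate level, reaching from the pivot towards the robot (station -x), bar face up; pi/2 = upright; pi = flipped over, level, reaching to the bin (+x), ring face up. Stops at 0 and pi, starts at 0 to 0.3. Stiff friction hinge (0.03 N m, flag 40 g): stays where it is left, does not fall.
- flag_full (a joint): hinge value, rad, of the white flag on the robot's side of the full bin: 0 = plate level, reaching from the pivot towards the robot (station -x), bar face up; pi/2 = upright; pi = flipped over, level, reaching to the bin (+x), ring face up. Stops at 0 and pi, starts at 0 to 0.3. Stiff friction hinge (0.03 N m, flag 40 g): stays where it is left, does not fall. Must stay as it is.
- flag_empty_pivot (a point): pivot axis of the empty bin's flag, midway between the ears, in the flag's mid-plane, 85 mm above the ledge top, which is 20 mm above the work surface. Fixed. The two ears are 86 mm apart inside, 6 mm thick, 16 mm deep, 97 mm high. Under the flag is open room down to the base plate. Both stations are built alike.
- flag_empty_edge (a point): middle of the free edge of the empty bin's flag plate, 64 mm from the pivot; the plate is 74 mm wide, 4 mm thick; moves with the flag.
- flag_empty_tail (a point): middle of the end of the thumb tail of the empty bin's flag, 40 mm from the pivot, opposite the plate and in line with it, 56 mm wide, 4 mm thick. Pressing the tail down raises the plate. Moves with the flag.
- flag_full_edge (a point): middle of the free edge of the full bin's flag plate, 64 mm from its pivot; moves with that flag.
- windscreen: black rubber microphone windscreen cage, upright, 57 mm diameter, 75 mm high, between the stations near the robot. Loose; leave it standing where it is. Origin at the centre of its underside.
- bnc_a: chrome barrel adapter standing on end, 18 mm diameter, 36 mm high, at one side of the ledge. Loose; leave it standing where it is. Origin at the centre of its underside.
- bnc_b: chrome barrel adapter standing on end, 18 mm diameter, 36 mm high, at one side of the ledge. Loose; leave it standing where it is. Origin at the centre of its underside.
- attenuator: brass-cased signal attenuator lying flat, 78 mm long with its end connectors (along its x), 22 mm wide and high, at one side of the ledge. Loose; leave it standing where it is. Origin at the centre of its underside.

How it is judged:
By the outcome, as a careful person would: the job done as asked, in the order asked, and still so for the second after the job is handed in, with the robot touching nothing.
It also fails if it takes over 45 s, if anything falls off the work surface, if the arm or the gripper's body presses on something with over 40 N, if the wrist force passes 120 N, or if a joint passes its speed limit or range.

## Robot

A 6-joint arm with a two-finger parallel gripper is mounted at the origin on the work surface. World frame = base frame: x ahead of the robot, y to its left, z up, the work surface at z = 0. Lengths are in m, angles in rad, forces in N, time in s.
With the tool pointing down it reaches from about 0.25 to 0.85 m from the base axis. Payload 12.5 kg.
Tool frame: the origin (TCP) lies at the very end of the fingers, on their centre line; the grasp point (between the pads) lies 19 mm behind it; z points along the fingers, y is the direction in which the jaws open and shut (so a half turn about z gives the same grasp; the last joint's range is limited). The gripper opens to 93 mm and grips with 3 to 60 N. Pads are 15 mm wide; open, the fingers measure 128 mm over their backs; the gripper's body (75 mm by 188 mm) begins 65 mm behind the grasp point.
Start: joints at [1.133, 0.351, 1.652, -0, 1.139, -0.085], TCP at [0.19, 0.516, 0.219] pointing down, gripper open.
Joint ranges: [-2.75, 2.75], [-0.79, 2.1], [0.01, 2.65], [-1.57, 4.71], [0.07, 3.14], [-2.87, 2.87]. Speed limits (rad/s): [2.22, 2.22, 2.79, 3.14, 3.14, 3.14].

## Interface

Orientations are given as a unit quaternion [w, x, y, z].
In Python, from plant import monitor, cams, job, nets gives the robot as it stands. The module is installed in compiled form; this text tells all that it offers.
- The arm moves only by the tool send_rows, never from a script. Its argument "rows" is a list of rows, each an object with "slide": the shift along the tool's x, y, z in cm, a list of three; "angular": the turn, a rotation vector about the tool's x, y, z in degrees, a list of three; "gripper": the opening, from 0 (shut) to 1 (fully open). A call has 1 to 20 rows; each row is the pose to reach, as a shift and turn from the pose commanded when the call began, along the tool's axes at that moment; what a row does not reach only later rows make up. A row lasts 1/12 s, in which the tool goes at most 41.7 mm and 7.16 degrees, less where a joint would pass 70% of its speed; a pose out of reach is approached as far as the arm can. A call with a gripper value outside its range is refused whole. The fingers move at their own pace and stop on an object; "newtons" is the grip in N (left out, the last holds). Time passes only in rows, so rows that repeat a pose let the fingers close. It gives the time, the measured TCP pose, the force and the opening at its end, in the units of the state.
- monitor.sense(): the state, without advancing time (a new reading comes with each control period).
- cams.get_image(name): name is "scene" or "top"; returns a dict with "color" (384x512x3 uint8, blue, green, red), "K" (3x3 intrinsics, pixels), "rvec" (rotation vector, rad) and "tvec" (3), from world to camera coordinates, as OpenCV has them. Camera axes: x right, y down, z forward; pixel columns grow to the right and rows downward; lengths in m; the calibration is good to about 2 mm. A picture is of the moment at which its call begins. There is no depth.
- job.hand_in(): hands the job in, once; it reports no verdict.
Trained networks look in a picture, given as the dict that the camera call returned (one of the last four; its "shot" number tells which), for a name from the list of things; names that differ only in an ending like _2 or _b are one class to them, and where a whole thing is asked for, a point or a joint stands for the part that bears it (a point fixed in the world has none). Each returns a list of dicts, best first, with "confidence" (0 to 1); they miss things now and then, are a little off and sometimes report something else, mostly with a low value. They report only what shows in the picture. A call takes as long as a camera call.
- nets.regions_of(picture, label): "mask" (384x512 bool, what is visible of it) and "rect" ([left, top, right, bottom] as shares, 0 to 1, of the picture: columns of its width, rows of its height, round what is visible of it).
- nets.place_of(picture, label): "at" ([column, row] as shares, 0 to 1, of the picture: columns of its width, rows of its height: a listed point, or the origin of a listed thing).
The state is a dict: "clock": time; "joint_positions": joint angles; "qd": joint speeds; "effort": joint torques, N m; "eef_pos": TCP position; "tool_rot": TCP orientation; "ft_force": force on the tool from outside, world axes, zero at the start; "ft_torque": the same for the moment, N m; "finger_gap": finger opening in m.
Only numpy, scipy, OpenCV 4.12 (cv2) and the standard library are available. Lean on these libraries where they do the work, as an engineer would, in place of code of your own. Each camera call takes 0.05 s, during which the arm holds its last target.

## Working session

There is one attempt and no reset: what is moved stays moved. The work goes in short steps, Python scripts to look and compute and a tool call to move; the robot and the scene stay as the last step left them, time stands still between calls to the robot, and variables do not carry over. Pictures are saved under pics/ and viewed, and the job is handed in when it is done.

Besides the shell and the picture viewer there is one more tool, called after "Request:" by a JSON object that holds its "name" and its "arguments". send_rows: Moves the arm, as the interface text tells. Its arguments: {"type":"object","properties":{"rows":{"type":"array","items":{"type":"object","properties":{"slide":{"type":"array","items":{"type":"number"}},"angular":{"type":"array","items":{"type":"number"}},"gripper":{"type":"number"}}}},"newtons":{"type":"number"}},"required":["rows"]}

```bash
mkdir -p pics
cat > h.py <<'E'
import numpy as np, cv2
from plant import monitor, cams, job, nets
def P(im):
    R,_=cv2.Rodrigues(np.array(im["rvec"],float)); return np.array(im["K"],float),R,np.array(im["tvec"],float).reshape(3)
def proj(im,X):
    K,R,t=P(im); c=R@np.asarray(X,float)+t; p=K@c; return p[:2]/p[2]
def ray(im,uv):
    K,R,t=P(im); d=R.T@np.linalg.solve(K,[uv[0],uv[1],1]); return -R.T@t,d/np.linalg.norm(d)
def atz(im,uv,z):
    o,d=ray(im,uv); return o+d*(z-o[2])/d[2]
def tri(a,ua,b,ub):
    o1,d1=ray(a,ua);o2,d2=ray(b,ub)
    s=np.linalg.lstsq(np.c_[d1,-d2],o2-o1,rcond=None)[0]
    p,q=o1+s[0]*d1,o2+s[1]*d2
    return (p+q)/2,np.linalg.norm(p-q)
E
python3 - <<'E'
from h import *
a=cams.get_image("scene");b=cams.get_image("top")
for n,i in(("scene",a),("top",b)):
    cv2.imwrite(f"pics/{n}0.png",cv2.resize(i["color"],(768,576)))
    K,R,t=P(i);print(n,-R.T@t)
for l in ["bin_empty","bin_full","flag_empty_pivot","flag_empty_edge","flag_empty_tail","flag_full_edge","windscreen","bnc_a","attenuator"]:
    for n,i in(("scene",a),("top",b)):
        print(l,n,[(np.round(np.array(r["at"])*[512,384],1).tolist(),round(r["confidence"],2)) for r in nets.place_of(i,l)[:3]])
print(monitor.sense())
E
```

```text
scene [1.03610801 0.90883351 0.85030312]
top [ 0.26776666 -0.01050681  1.44917577]
bin_empty scene [([234.8, 178.8], 0.79)]
bin_empty top [([322.4, 199.8], 0.69)]
bin_full scene [([297.7, 250.4], 0.93)]
bin_full top [([187.8, 204.4], 0.86), ([107.8, 183.1], 0.19)]
flag_empty_pivot scene [([235.0, 163.6], 0.82)]
flag_empty_pivot top [([323.2, 197.0], 0.84), ([412.7, 188.4], 0.25)]
flag_empty_edge scene [([254.8, 154.6], 0.7)]
flag_empty_edge top [([318.1, 213.6], 0.93), ([189.4, 202.9], 0.55)]
flag_empty_tail scene [([224.8, 164.8], 0.66), ([292.6, 199.1], 0.58), ([198.3, 148.4], 0.53)]
flag_empty_tail top [([325.7, 183.9], 0.8)]
flag_full_edge scene [([321.7, 217.0], 0.74)]
flag_full_edge top [([185.7, 222.6], 0.55), ([262.2, 241.2], 0.16)]
windscreen scene [([291.2, 201.7], 0.68), ([339.0, 319.9], 0.31)]
windscreen top [([263.4, 240.1], 0.79), ([319.6, 198.5], 0.56)]
bnc_a scene [([338.0, 319.9], 0.49), ([378.2, 297.0], 0.45)]
bnc_a top [([114.9, 233.9], 0.49), ([108.9, 180.0], 0.45)]
attenuator scene [([197.6, 146.5], 0.65)]
attenuator top [([415.3, 189.0], 0.65)]
{'clock': 1.0, 'joint_positions': array([ 1.13339167e+00,  3.50688061e-01,  1.65177970e+00,  1.29114785e-05,
        1.13911911e+00, -8.46340932e-02]), 'qd': array([ 0.00215708,  0.00145305, -0.00068174,  0.00161189, -0.000243  ,
        0.0011405 ]), 'effort': array([ 6.45793662e-04, -4.97263241e+01, -2.85482275e+01,  7.00006471e-02,
        2.21865816e-02, -1.34441851e-05]), 'eef_pos': array([0.19001132, 0.51612607, 0.21864683]), 'tool_rot': array([-4.91923234e-06,  1.75474752e-01,  9.84483932e-01,  4.30482312e-06]), 'ft_force': array([ 0.28635024,  0.01564704, -0.22060487]), 'ft_torque': array([ 0.00994581, -0.01515554,  0.0202481 ]), 'finger_gap': 0.0929358531733573}
```

View pics/scene0.png

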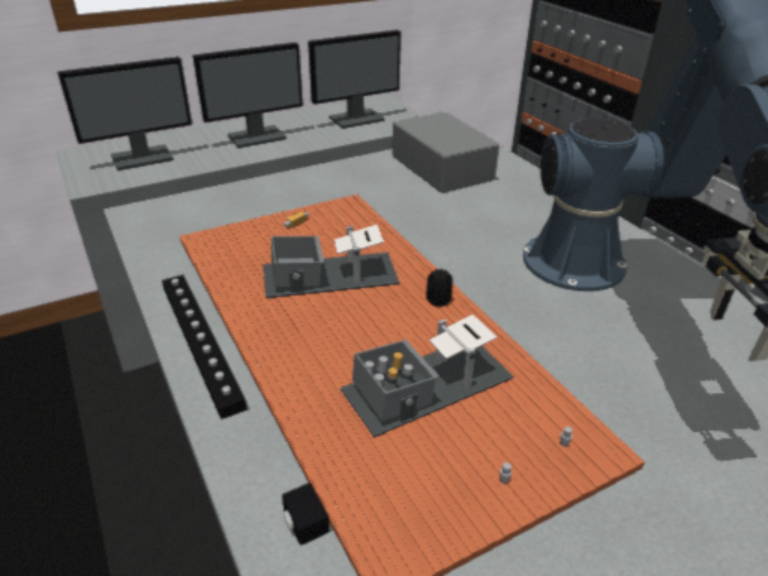

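View pics/top0.png

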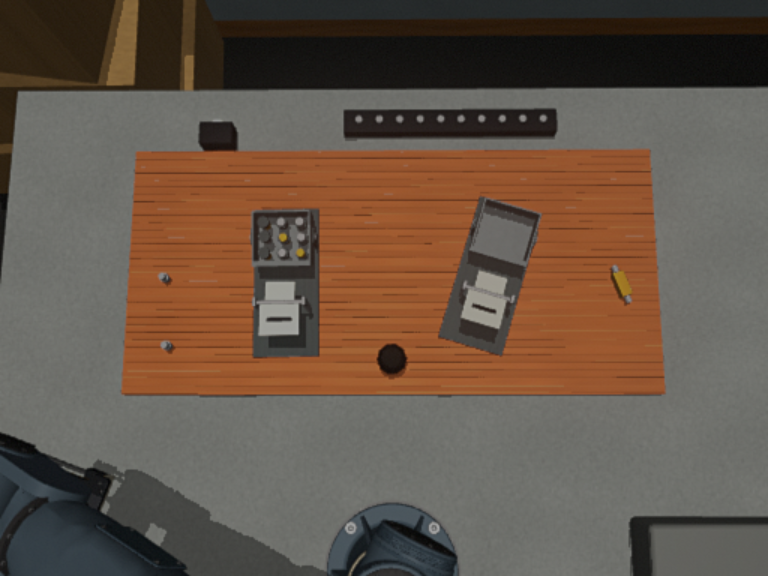

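Run:
```python
from h import *
a=cams.get_image("scene");b=cams.get_image("top")
s=np.array([512,384])
q={}
for l in ["bin_empty","flag_empty_pivot","flag_empty_edge","flag_empty_tail","bin_full","windscreen"]:
    ra,rb=nets.place_of(a,l),nets.place_of(b,l)
    if ra and rb: q[l]=tri(a,ra[0]["at"]*s,b,rb[0]["at"]*s);print(l,np.round(q[l][0],4),round(q[l][1],4))
cv2.imwrite("pics/c1.png",cv2.resize(b["color"][140:260,260:420],(800,600),interpolation=cv2.INTER_CUBIC))
cv2.imwrite("pics/c2.png",cv2.resize(a["color"][110:230,160:320],(800,600),interpolation=cv2.INTER_CUBIC))
```

```text
bin_empty [ 0.5085 -0.1886  0.0046] 0.0019
flag_empty_pivot [ 0.5124 -0.1904  0.0945] 0.0038
flag_empty_edge [ 0.4534 -0.1688  0.1269] 0.0013
flag_empty_tail [ 0.544  -0.1833  0.102 ] 0.0097
bin_full [0.5094 0.2056 0.0292] 0.0024
windscreen [ 0.3944 -0.0071  0.0195] 0.0119
```

View pics/c1.png

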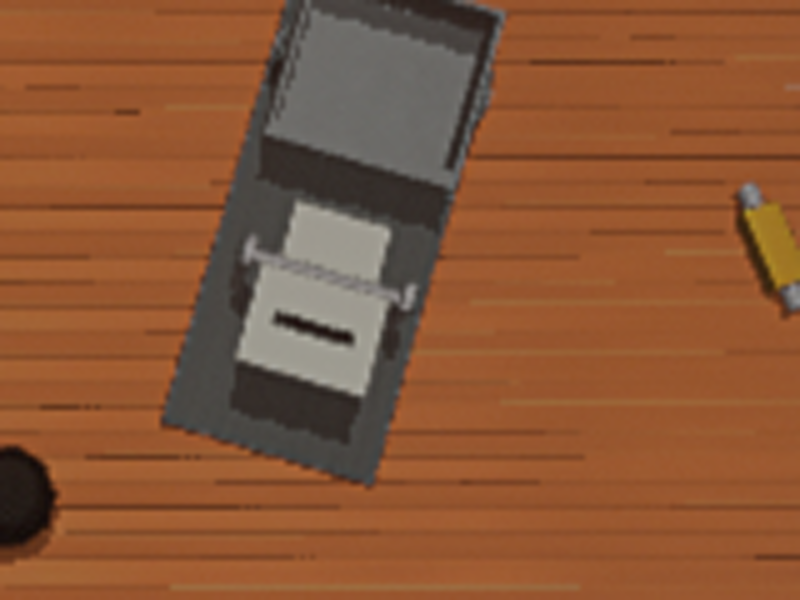

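View pics/c2.png

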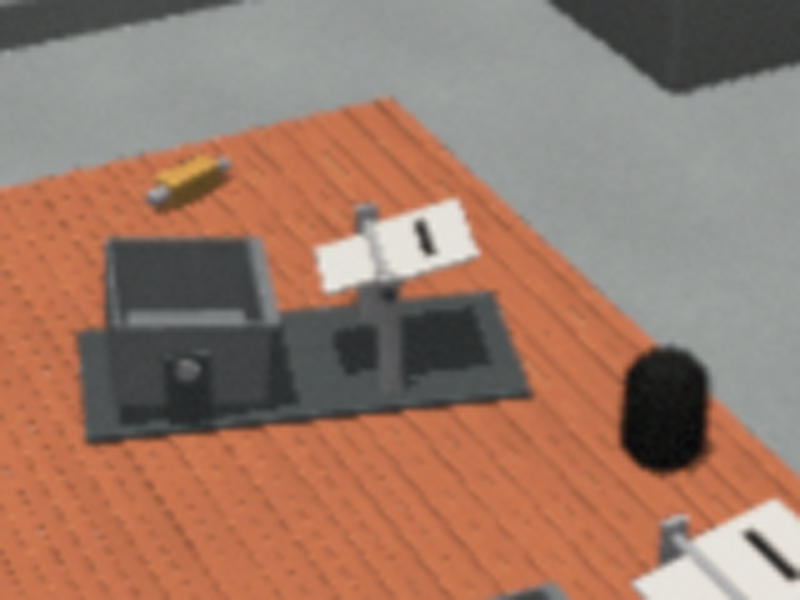

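Empty bin is the right-hand station (y≈-0.19): crop 1 shows nothing in its bin, and its flag has the bar face up. I'll fit the station geometry next.

```bash
cat >> h.py <<'E'
from scipy.optimize import least_squares
def st(p,X):  # station frame -> world (ledge top at z=.02)
    c,s=np.cos(p[2]),np.sin(p[2]); return np.array([p[0]+c*X[0]-s*X[1],p[1]+s*X[0]+c*X[1],.02+X[2]])
def move(T):
    pass
def delta(target,R_t):
    """shift in tool axes (cm), rotvec deg from measured pose"""
    from scipy.spatial.transform import Rotation as Ro
    s=monitor.sense(); q=s["tool_rot"]; R=Ro.from_quat([q[1],q[2],q[3],q[0]])
    d=R.inv().apply(np.array(target)-s["eef_pos"])*100
    r=(R.inv()*Ro.from_matrix(R_t)).as_rotvec(degrees=True)
    return np.round(d,2),np.round(r,1)
E
python3 - <<'E'
from h import *
a=cams.get_image("scene");b=cams.get_image("top")
o=np.array([260,140]);oa=np.array([160,110])
tp=[(163,424),(373,487),(250,250),(408,296)]
sc=[(88,440),(531,396),(366,210)]
print([np.round(atz(b,np.array(t)/5+o,z),4) for t,z in zip(tp,[.026,.026,.117,.117])])
print([np.round(atz(a,np.array(t)/5+oa,z),4) for t,z in zip(sc,[.026,.026,.117])])
# ear-centre tops + robot side plate mid; rear offset of plate unknown
E1=[atz(b,np.array(t)/5+o,.117) for t in tp[2:]]
C=[atz(b,np.array(t)/5+o,.026) for t in tp[:2]]
m=(E1[0]+E1[1])/2; d=E1[0]-E1[1]; print("pivot",m,"yaw ears",np.arctan2(-d[0],d[1]),np.linalg.norm(d))
d=C[0]-C[1];print("plate front mid",(C[0]+C[1])/2,np.arctan2(-d[0],d[1]),np.linalg.norm(d))
v=m-(C[0]+C[1])/2;print("yaw axis",np.arctan2(v[1],v[0]),np.linalg.norm(v[:2]))
E
```

```text
[array([ 0.4403, -0.0941,  0.026 ]), array([ 0.4032, -0.2166,  0.026 ]), array([ 0.5269, -0.1383,  0.117 ]), array([ 0.5008, -0.2256,  0.117 ])]
[array([ 0.7265, -0.1747,  0.026 ]), array([ 0.4453, -0.0841,  0.026 ]), array([ 0.5024, -0.2169,  0.117 ])]
pivot [ 0.51384307 -0.18194065  0.117     ] yaw ears -0.29096979116994076 0.09107140052154016
plate front mid [ 0.4217559  -0.15536719  0.026     ] -0.29461223112836094 0.12801248924938755
yaw axis -0.2809364723498001 0.09584464619822028
```

```bash
cat >> h.py <<'E'
def overlay(im,p,th,crop,k):
    x0,y0,w,h=crop
    I=cv2.resize(im["color"][y0:y0+h,x0:x0+w],(w*k,h*k),interpolation=cv2.INTER_CUBIC)
    def L(pts,col):
        q=[((proj(im,st(p,X))-[x0,y0]+.5)*k).astype(int) for X in pts]
        cv2.polylines(I,[np.array(q)],True,col,1)
    L([(-.0975,.065,.006),(-.0975,-.065,.006),(.2025,-.065,.006),(.2025,.065,.006)],(0,255,0))
    for s in(1,-1): L([(-.008,s*.043,.097),(-.008,s*.049,.097),(.008,s*.049,.097),(.008,s*.043,.097)],(255,0,255))
    def f(r,y): return (-r*np.cos(th),y,.085+r*np.sin(th))
    L([f(0,.037),f(.064,.037),f(.064,-.037),f(0,-.037)],(0,0,255)); L([f(0,.028),f(-.04,.028),f(-.04,-.028),f(0,-.028)],(255,0,0))
    return I
E
python3 - <<'E'
from h import *
a=cams.get_image("scene");b=cams.get_image("top")
p=[.5115,-.186,-.288]
cv2.imwrite("pics/o1.png",overlay(b,p,.3,(280,140,75,100),7)[:600])
cv2.imwrite("pics/o2.png",overlay(a,p,.3,(165,130,110,75),7))
E
```

```text
(no output)
```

View pics/o1.png

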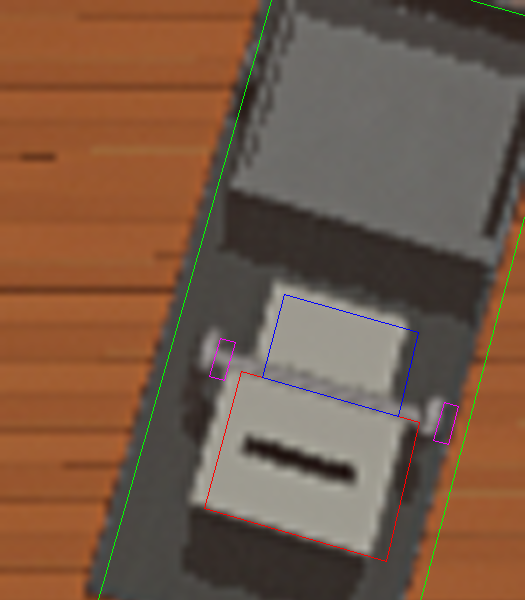

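View pics/o2.png

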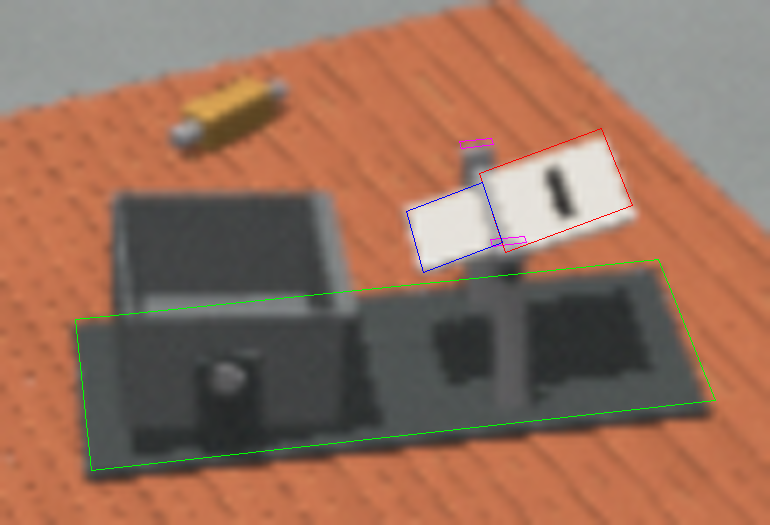

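Run:
```python
from h import *
a=cams.get_image("scene");b=cams.get_image("top")
p=[.514,-.1822,-.288]
A=overlay(b,p,.27,(280,150,75,85),7);B=overlay(a,p,.27,(195,130,80,75),7)[:, :]
A=A[:525];cv2.imwrite("pics/o3.png",cv2.resize(np.hstack([A[:525],B[:525]]),(800,387)))
```

```text
(no output)
```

View pics/o3.png

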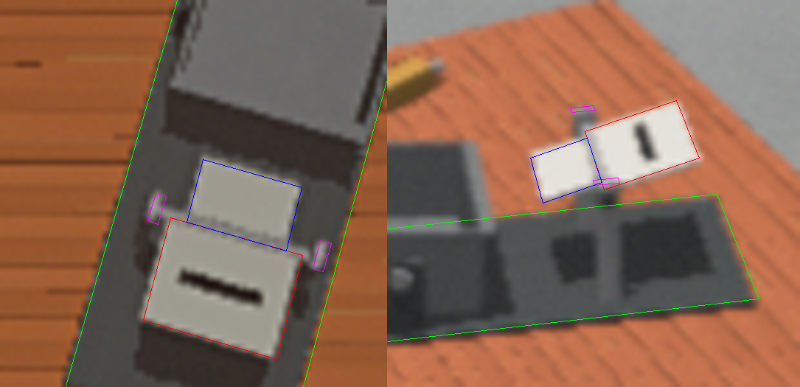

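Both views match the model well: pivot (0.514, -0.182, 0.105), yaw -0.288, flag about 0.27 rad.

```bash
cat >> h.py <<'E'
PS=[.514,-.1822,-.288]
def RT():
    c,s=np.cos(PS[2]),np.sin(PS[2]); x=np.array([-c,-s,0]); z=np.array([0,0,-1.]); return np.c_[x,np.cross(z,x),z]
E
python3 - <<'E'
from h import *
w=st(PS,(.021,0,0));print(delta([w[0],w[1],.2],RT()),monitor.sense()["clock"])
E
```

```text
(array([-56.63, -54.2 ,   1.86]), array([ 0. , -0. , -3.7])) 2.0
```

Request:
{"name": "send_rows", "arguments": {"rows": [{"slide":[-3,-3,0],"angular":[0,0,0],"gripper":0},{"slide":[-6,-6,0],"angular":[0,0,0],"gripper":0},{"slide":[-9,-8.5,0],"angular":[0,0,0],"gripper":0},{"slide":[-12,-11.5,0],"angular":[0,0,0],"gripper":0},{"slide":[-15,-14.4,0],"angular":[0,0,0],"gripper":0},{"slide":[-18,-17.2,0],"angular":[0,0,0],"gripper":0},{"slide":[-21,-20.1,0],"angular":[0,0,0],"gripper":0},{"slide":[-24,-23,0],"angular":[0,0,0],"gripper":0},{"slide":[-27,-25.8,0],"angular":[0,0,0],"gripper":0},{"slide":[-30,-28.7,0],"angular":[0,0,0],"gripper":0},{"slide":[-33,-31.6,0],"angular":[0,0,0],"gripper":0},{"slide":[-36,-34.5,0],"angular":[0,0,0],"gripper":0},{"slide":[-39,-37.3,0],"angular":[0,0,0],"gripper":0},{"slide":[-42,-40.2,0],"angular":[0,0,0],"gripper":0},{"slide":[-45,-43,0],"angular":[0,0,0],"gripper":0},{"slide":[-48,-46,0],"angular":[0,0,-1],"gripper":0},{"slide":[-51,-48.8,0],"angular":[0,0,-2],"gripper":0},{"slide":[-54,-51.7,1],"angular":[0,0,-3],"gripper":0},{"slide":[-56.6,-54.2,1.8],"angular":[0,0,-3.7],"gripper":0},{"slide":[-56.6,-54.2,1.8],"angular":[0,0,-3.7],"gripper":0}]}}

```text
clock: 3.67
eef_pos: [0.535, -0.1929, 0.1987]
tool_rot: [-0.0, 0.145, 0.989, -0.0]
ft_force: [0.3, -0.9, -0.2]
finger_gap: 0.0002
```

Run:
```python
from h import *
w=st(PS,(.021,0,0));print(delta([w[0],w[1],.085],RT()));s=monitor.sense();print(s["clock"],s["eef_pos"],s["finger_gap"],s["qd"].round(3),s["ft_force"])
a=cams.get_image("scene");b=cams.get_image("top")
A=overlay(b,PS,.27,(280,150,75,75),7);B=overlay(a,PS,.27,(195,110,80,75),7)
cv2.imwrite("pics/o4.png",cv2.resize(np.hstack([A[:525],B[:525]]),(800,387)))
```

```text
(array([ 0.22,  0.44, 11.37]), array([-0. , -0. , -0.2]))
3.6667 [ 0.5350494  -0.19293806  0.19870389] 0.00021329807398526692 [ 0.067 -0.074  0.082  0.019  0.019  0.092] [ 0.30124031 -0.85727519 -0.17682842]
```

View pics/o4.png

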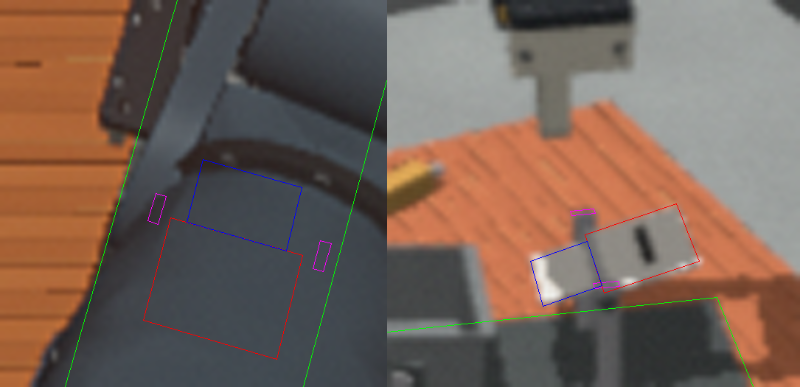

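Request:
{"name": "send_rows", "arguments": {"rows": [{"slide":[0,0,2],"angular":[0,0,0],"gripper":0},{"slide":[0,0,4],"angular":[0,0,0],"gripper":0},{"slide":[0,0,6],"angular":[0,0,0],"gripper":0},{"slide":[0,0,7.5],"angular":[0,0,0],"gripper":0},{"slide":[0,0,8.5],"angular":[0,0,0],"gripper":0},{"slide":[0,0,9],"angular":[0,0,0],"gripper":0},{"slide":[0,0,9.5],"angular":[0,0,0],"gripper":0},{"slide":[0,0,10],"angular":[0,0,0],"gripper":0},{"slide":[0,0,10.4],"angular":[0,0,0],"gripper":0},{"slide":[0,0,10.8],"angular":[0,0,0],"gripper":0},{"slide":[0,0,11.1],"angular":[0,0,0],"gripper":0},{"slide":[0,0,11.4],"angular":[0,0,0],"gripper":0},{"slide":[0,0,11.4],"angular":[0,0,0],"gripper":0},{"slide":[0,0,11.4],"angular":[0,0,0],"gripper":0}]}}

```text
clock: 4.93
eef_pos: [0.5338, -0.1881, 0.0864]
tool_rot: [-0.0, 0.144, 0.99, 0.0]
ft_force: [0.4, 0.2, 0.5]
finger_gap: 0.0004
```

Run:
```python
from h import *
w=st(PS,(.021,0,0));print(delta([w[0],w[1],.085],RT()));s=monitor.sense();print(s["clock"],s["eef_pos"],s["finger_gap"],s["ft_force"])
a=cams.get_image("scene");b=cams.get_image("top")
B=overlay(a,PS,1.05,(195,110,80,75),7)
cv2.imwrite("pics/o5.png",B)
```

```text
(array([-0.04,  0.  ,  0.14]), array([ 0., -0., -0.]))
4.9333 [ 0.53377122 -0.18805708  0.08641818] 0.0003611903749722868 [0.3517579  0.23251741 0.51834382]
```

View pics/o5.png

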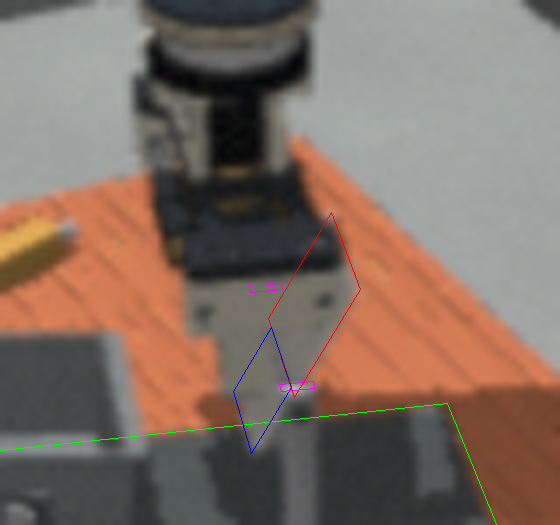

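Request:
{"name": "send_rows", "arguments": {"rows": [{"slide":[0,0,-2],"angular":[0,0,0],"gripper":0},{"slide":[0,0,-5],"angular":[0,0,0],"gripper":0},{"slide":[0,0,-8],"angular":[0,0,0],"gripper":0},{"slide":[0,0,-11],"angular":[0,0,0],"gripper":0},{"slide":[0,0,-13],"angular":[0,0,0],"gripper":0},{"slide":[0,0,-13],"angular":[0,0,0],"gripper":0}]}}

```text
clock: 5.53
eef_pos: [0.5354, -0.1887, 0.221]
tool_rot: [0.003, 0.144, 0.99, -0.001]
ft_force: [-0.9, 1.4, 1.3]
finger_gap: 0.0005
```

Run:
```python
from h import *
s=monitor.sense();print(s["clock"],s["eef_pos"],s["ft_force"])
a=cams.get_image("scene")
cv2.imwrite("pics/o6.png",overlay(a,PS,1.05,(195,110,80,75),7))
```

```text
5.5333 [ 0.5353561  -0.18869961  0.22104783] [-0.85024856  1.37534206  1.29550551]
```

View pics/o6.png

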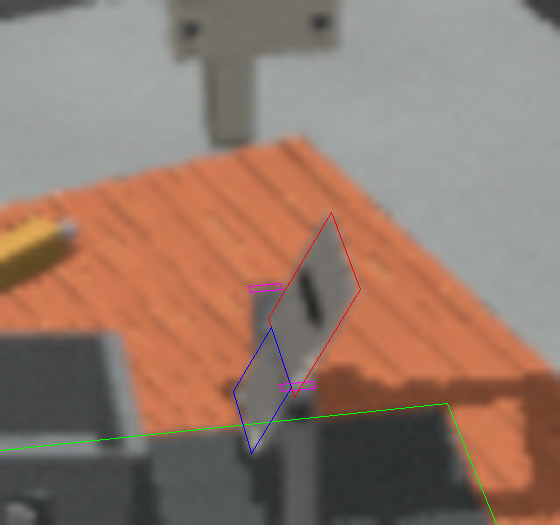

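Request:
{"name": "send_rows", "arguments": {"rows": [{"slide":[3,0,0],"angular":[0,0,0],"gripper":0},{"slide":[6,0,0],"angular":[0,0,0],"gripper":0},{"slide":[9.1,0,0],"angular":[0,0,0],"gripper":0},{"slide":[9.1,0,0],"angular":[0,0,0],"gripper":0},{"slide":[9.1,0,0],"angular":[0,0,0],"gripper":0},{"slide":[9.1,0,3],"angular":[0,0,0],"gripper":0},{"slide":[9.1,0,6],"angular":[0,0,0],"gripper":0},{"slide":[9.1,0,8.5],"angular":[0,0,0],"gripper":0},{"slide":[9.1,0,8.5],"angular":[0,0,0],"gripper":0},{"slide":[9.1,0,8.5],"angular":[0,0,0],"gripper":0}]}}

```text
clock: 6.42
eef_pos: [0.4466, -0.1621, 0.1308]
tool_rot: [-0.001, 0.144, 0.99, 0.0]
ft_force: [-0.1, -0.2, 0.4]
finger_gap: 0.0005
```

Run:
```python
from h import *
w=st(PS,(.012,0,0));print(delta([w[0],w[1],.13],RT()));s=monitor.sense();print(s["clock"],s["eef_pos"],s["ft_force"])
a=cams.get_image("scene")
cv2.imwrite("pics/o7.png",overlay(a,PS,1.05,(195,110,80,75),7))
```

```text
(array([-8.23, -0.01,  0.06]), array([ 0. , -0.2, -0. ]))
6.4167 [ 0.44663235 -0.16212844  0.13082374] [-0.0735951  -0.20833523  0.40055591]
```

View pics/o7.png

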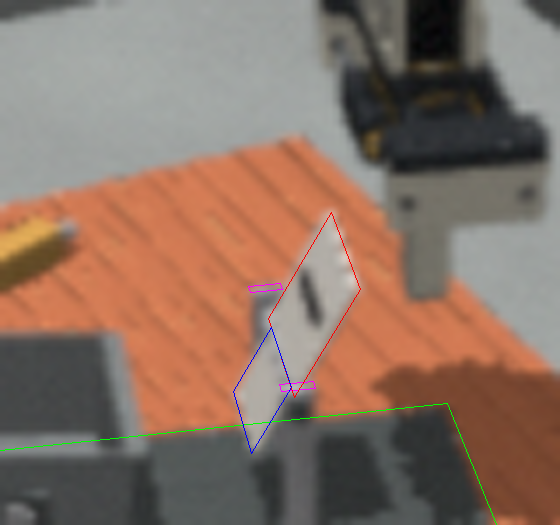

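Request:
{"name": "send_rows", "arguments": {"rows": [{"slide":[-1,0,0],"angular":[0,0,0],"gripper":0},{"slide":[-2,0,0],"angular":[0,0,0],"gripper":0},{"slide":[-2.8,0,0],"angular":[0,0,0],"gripper":0},{"slide":[-3.4,0,0],"angular":[0,0,0],"gripper":0},{"slide":[-4,0,0],"angular":[0,0,0],"gripper":0},{"slide":[-4.5,0,0],"angular":[0,0,0],"gripper":0},{"slide":[-5,0,0],"angular":[0,0,0],"gripper":0},{"slide":[-5.5,0,0],"angular":[0,0,0],"gripper":0},{"slide":[-6,0,0],"angular":[0,0,0],"gripper":0},{"slide":[-6.5,0,0],"angular":[0,0,0],"gripper":0},{"slide":[-7,0,0],"angular":[0,0,0],"gripper":0},{"slide":[-7.5,0,0],"angular":[0,0,0],"gripper":0},{"slide":[-8.2,0,0],"angular":[0,0,0],"gripper":0},{"slide":[-8.8,0,0],"angular":[0,0,0],"gripper":0},{"slide":[-9.4,0,0],"angular":[0,0,0],"gripper":0},{"slide":[-10,0,0],"angular":[0,0,0],"gripper":0},{"slide":[-10,0,0],"angular":[0,0,0],"gripper":0}]}}

```text
clock: 7.88
eef_pos: [0.5437, -0.191, 0.1317]
tool_rot: [0.001, 0.144, 0.99, -0.0]
ft_force: [1.1, 0.0, -0.7]
finger_gap: 0.0003
```

Run:
```python
from h import *
w=st(PS,(.044,0,0));print(delta([w[0],w[1],.107],RT()));s=monitor.sense();print(s["clock"],s["eef_pos"],s["ft_force"])
a=cams.get_image("scene")
cv2.imwrite("pics/o8.png",overlay(a,PS,np.pi-.6,(195,110,80,75),7))
```

```text
(array([-1.3 ,  0.  ,  2.47]), array([-0. ,  0.1, -0. ]))
7.8833 [ 0.54369836 -0.19101472  0.13172415] [ 1.14385688  0.00706151 -0.65859911]
```

View pics/o8.png

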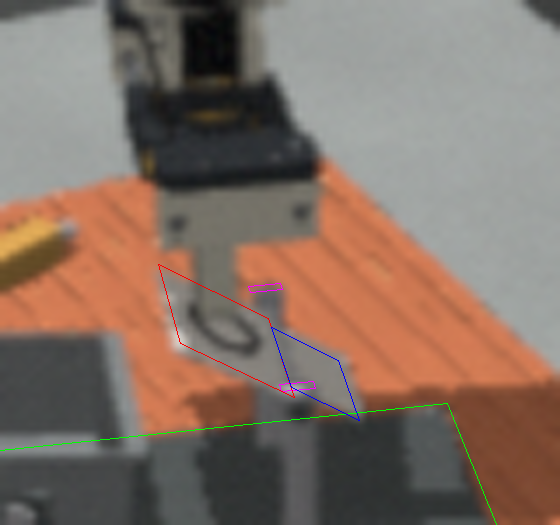

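Request:
{"name": "send_rows", "arguments": {"rows": [{"slide":[-0.4,0,0.4],"angular":[0,0,0],"gripper":0},{"slide":[-0.8,0,0.8],"angular":[0,0,0],"gripper":0},{"slide":[-1.2,0,1.2],"angular":[0,0,0],"gripper":0},{"slide":[-1.3,0,1.5],"angular":[0,0,0],"gripper":0},{"slide":[-1.3,0,1.8],"angular":[0,0,0],"gripper":0},{"slide":[-1.3,0,2.0],"angular":[0,0,0],"gripper":0},{"slide":[-1.3,0,2.2],"angular":[0,0,0],"gripper":0},{"slide":[-1.3,0,2.3],"angular":[0,0,0],"gripper":0},{"slide":[-1.3,0,2.4],"angular":[0,0,0],"gripper":0},{"slide":[-1.3,0,2.4],"angular":[0,0,0],"gripper":0}]}}

```text
clock: 8.77
eef_pos: [0.5548, -0.1943, 0.1075]
tool_rot: [-0.0, 0.144, 0.99, 0.0]
ft_force: [0.5, -0.5, -0.3]
finger_gap: 0.0005
```

Request:
{"name": "send_rows", "arguments": {"rows": [{"slide":[0,0,0.05],"angular":[0,0,0],"gripper":0},{"slide":[0,0,0.1],"angular":[0,0,0],"gripper":0},{"slide":[0,0,0.1],"angular":[0,0,0],"gripper":0},{"slide":[0,0,0.1],"angular":[0,0,0],"gripper":0}]}}

```text
clock: 9.1
eef_pos: [0.5549, -0.1943, 0.1071]
tool_rot: [0.0, 0.144, 0.99, -0.0]
ft_force: [-2.3, 1.5, 6.4]
finger_gap: 0.0006
```

The flag is at its stop (6 N at z=0.107, as predicted). Lifting off and moving clear to check.

Request:
{"name": "send_rows", "arguments": {"rows": [{"slide":[0,0,-1],"angular":[0,0,0],"gripper":0},{"slide":[0,0,-3],"angular":[0,0,0],"gripper":0},{"slide":[0,0,-6],"angular":[0,0,0],"gripper":0},{"slide":[0,0,-9],"angular":[0,0,0],"gripper":0},{"slide":[0,0,-12],"angular":[0,0,0],"gripper":0},{"slide":[0,3,-13],"angular":[0,0,0],"gripper":0},{"slide":[0,6,-13],"angular":[0,0,0],"gripper":0},{"slide":[0,9,-13],"angular":[0,0,0],"gripper":0},{"slide":[0,12,-13],"angular":[0,0,0],"gripper":0},{"slide":[0,15,-13],"angular":[0,0,0],"gripper":0},{"slide":[0,18,-13],"angular":[0,0,0],"gripper":0},{"slide":[0,21,-13],"angular":[0,0,0],"gripper":0},{"slide":[0,21,-13],"angular":[0,0,0],"gripper":0},{"slide":[0,21,-13],"angular":[0,0,0],"gripper":0}]}}

```text
clock: 10.27
eef_pos: [0.6147, 0.0081, 0.237]
tool_rot: [0.0, 0.142, 0.99, -0.0]
ft_force: [-0.1, -0.2, -0.1]
finger_gap: 0.0004
```

Run:
```python
from h import *
s=monitor.sense();print(s["clock"],s["eef_pos"],s["ft_force"])
a=cams.get_image("scene");b=cams.get_image("top")
cv2.imwrite("pics/p1.png",overlay(a,PS,np.pi,(195,120,80,75),7))
cv2.imwrite("pics/p2.png",cv2.resize(a["color"],(768,576)));cv2.imwrite("pics/p3.png",cv2.resize(b["color"],(768,576)))
S=np.array([512,384])
for l in["flag_empty_edge","flag_empty_tail","flag_full_edge"]:
    ra,rb=nets.place_of(a,l),nets.place_of(b,l)
    for n,r in(("s",ra),("t",rb)): print(l,n,[(np.round(x["at"]*S,1).tolist(),round(x["confidence"],2)) for x in r[:2]])
for n,X in(("edge",(.064,0,.085)),("tail",(-.04,0,.085))): print(n,proj(a,st(PS,X)),proj(b,st(PS,X)))
```

```text
10.2667 [0.6147074  0.00813064 0.23700762] [-0.12012419 -0.19009726 -0.07039235]
flag_empty_edge s [([215.2, 160.4], 0.77), ([298.8, 248.8], 0.66)]
flag_empty_edge t [([332.9, 172.2], 0.56)]
flag_empty_tail s [([247.6, 160.9], 0.6), ([298.7, 249.4], 0.18)]
flag_empty_tail t [([317.4, 207.5], 0.62), ([113.2, 232.1], 0.51)]
flag_full_edge s [([324.2, 217.8], 0.9)]
flag_full_edge t [([183.7, 223.7], 0.87)]
edge [215.77618676 162.44208626] [331.27859999 173.96510446]
tail [246.36356747 159.39239553] [321.56223756 208.81926766]
```

View pics/p1.png

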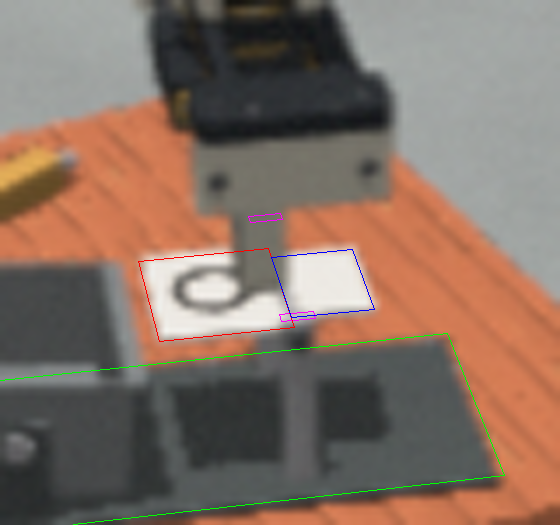

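View pics/p2.png

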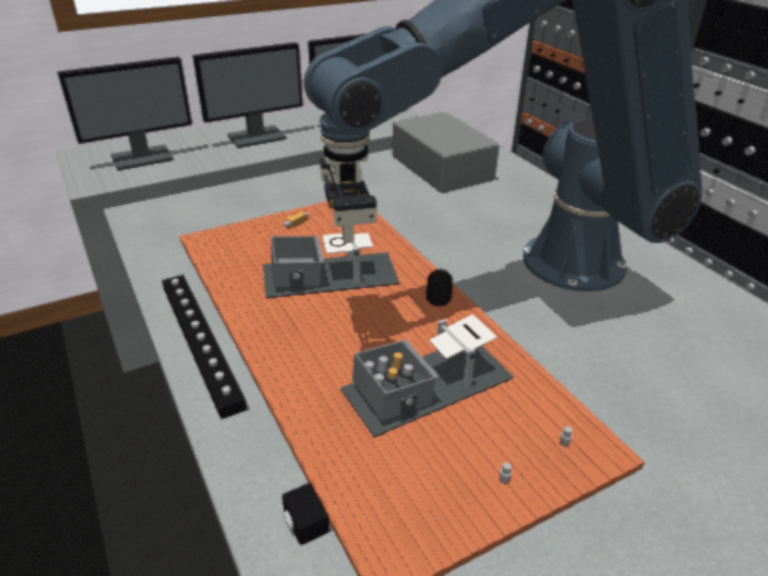

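View pics/p3.png

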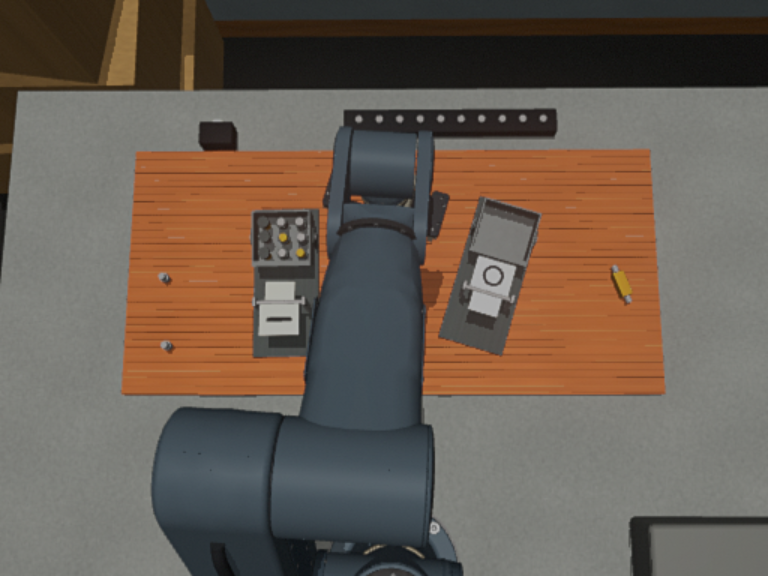

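The views show the flag over with its ring face up, lying on the level-flag overlay (ring near (490,275) in the top view). The full bin's flag and the loose parts have not moved, and the arm is clear.

```bash
python3 -c "
from h import *
print(job.hand_in())"
```

```text
the job is handed in; nothing more can be done
None
```

The empty bin's flag (right-hand station) is flipped over its pivot and lies flat against its stop, ring face up. I handed the job in at about 10 s of the 45 s allowed.

I worked with the closed fingertip only and gripped nothing. I pressed the thumb tail down to raise the plate to about 60°, then pushed the plate over from the robot's side. Last, I pressed it down to the stop. Contact there was about 6 N at z = 0.107 m, the height expected for a level flag.

**Last checks:**
- **Flag position:** in the scene camera the flag matched the outline of a level, flipped flag. The network's edge and tail points were within about 2–4 px of where I expected them. The top-view tail point was the furthest off, which I put down to network error.
- **Other items:** the full bin's flag, both adapters and the attenuator looked unchanged. The windscreen looked unmoved in the scene view, but the arm hid it in the last top view.
- **Arm:** it was clear, with the force reading near zero.

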